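# Slide the label carrier under the leaf spring of a drilling jig

### The arm

A 6-joint arm with a two-finger parallel gripper is mounted at the origin on a cart in front of the work surface, level with it; the furniture and walls round the work are solid. World frame = base frame: x ahead of the robot, y to its left, z up, the work surface at z = 0. Lengths are in mm, angles in degrees, forces in N, time in s.
With the tool pointing down it reaches from about 300 to 850 mm from the base axis. Payload 4.2 kg.
Tool frame: the origin (TCP) lies midway between the tips of the shut fingers; the grasp point (between the pads) lies 19 mm behind it; y points along the fingers, z is the direction in which the jaws open and shut, and the axes are right-handed (so a half turn about y gives the same grasp; the last joint's range is limited). The gripper opens to 91 mm and grips with 3 to 60 N. Pads are 32 mm wide; open, the fingers measure 118 mm over their backs; the gripper's body (76 mm by 178 mm) begins 60 mm behind the grasp point.
Start: joints at [-64.458, 18.312, 89.639, -0, 72.044, -1.146], TCP at [258.26, -513.756, 213.976] pointing down, gripper open.
Joint ranges: [-177.97, 177.97], [-48.28, 115.42], [12.27, 149.76], [-77.06, 257.06], [2.81, 150.46], [-146.56, 146.56]. Speed limits (degrees/s): [147.25, 147.25, 180, 180, 180, 180].

### API

Orientations are given as [roll, pitch, yaw] about the fixed x, y, z axes, in that order (R = Rz(yaw) Ry(pitch) Rx(roll)).
In Python, from workcell import env gives the robot as it stands.
- The arm moves only by the shell command python3 -m handwheel 'ROWS' [FORCE]. ROWS is JSON, a list of rows, each a list of 3 entries, a list of its own where there are three numbers: the opening, from 0 (shut) to 1 (fully open), then the shift along the tool's x, y, z in mm, then the turn, a rotation vector about the tool's x, y, z in degrees. A call has exactly 10 rows; each row shifts and turns the commanded pose from where the row before left it, along the tool's axes as they then stand; what a row does not reach is not made up. A row lasts 1/12 s, in which the tool goes at most 41.7 mm and 7.16 degrees, less where a joint would pass 70% of its speed; a pose out of reach is approached as far as the arm can. A call is refused whole if a number of a shift passes 41.7 or a number of a turn 7.16, either way. A call with a gripper value outside its range is refused whole. The fingers move at their own pace and stop on an object; FORCE is the grip in N (left out, the last holds). Time passes only in rows, so rows that do not move let the fingers close, or fill a call up. It gives the time, the measured TCP pose, the force and the opening at its end, in the units of the state.
- env.state(): the state, without advancing time (a new reading comes with each control period).
- env.grab_frame(name): name is "scene" or "top" or "wrist"; returns the picture (400x640x3 uint8, red, green, blue); there is no depth.
- env.camera_info(name): a dict with "fx", "fy", "cx", "cy" (pixels), "camera_from_world" (4x4, takes a point from world to camera coordinates); the wrist camera has in their place "mount" (4x4, takes a point from camera to tool coordinates, whose origin is the TCP and whose axes are the tool frame's). Camera axes: x right, y down, z forward; pixel columns grow to the right and rows downward; lengths in mm; the calibration is good to about 2 mm. A picture is of the moment at which its call begins: read the wrist's pose just before it. camera_info takes no time and is no camera call.
- env.job_done(): hands the job in, once; it reports no verdict.
Trained networks look in the newest picture that a camera, given by its name, has taken for a name from the list of things; names that differ only in an ending like _2 or _b are one class to them, and where a whole thing is asked for, a point or a joint stands for the part that bears it (a point fixed in the world has none). Each returns a list of dicts, best first, with "p" (0 to 1); they miss things now and then, are a little off and sometimes report something else, mostly with a low value. They report only what shows in the picture. A call takes as long as a camera call.
- env.masks_of(camera, label): "region" (400x640 bool, what is visible of it) and "location" ([column, row] in pixels, amid what is visible of it).
The state is a dict: "time_s": time; "qpos": joint angles; "qvel": joint speeds; "effort": joint torques, N m; "ee_pos": TCP position; "ee_rot": TCP orientation; "force": force on the tool from outside, world axes, zero at the start; "torque": the same for the moment, N m; "gripper_width": finger opening in mm.
Only numpy, scipy, OpenCV 4.12 (cv2) and the standard library are available. Lean on these libraries where they do the work, as an engineer would, in place of code of your own. Each camera call takes 0.05 s, during which the arm holds its last target.

### The job

Load the drilling jig: put the closed fingertips on the dark patch of the blue label carrier, press it down firmly so that the sprung bed sinks and the carrier clears the underside of the bridge, and keep it pressed while you slide it under the bridge's leaf spring until its front edge meets the end stop. Then take the fingers off, so that the bed clamps it there. Do not grip, lift or force the carrier (if it jams against the bridge it is not down far enough), and leave the other things on the table where they are.

Things in the scene. Friction and masses are not known exactly. Their poses are not given: they have to be found in the camera images.
- jig: Green plant-label drilling jig, fixed, 214 x 116 x 55 mm. Origin on the table near its middle; +x runs along the lane from the open end to the bridge and end stop (the sliding direction), +z up. Two pale aluminium rails (tops 34 mm above the table) enclose a lane 76 mm wide. A leaf spring under the bridge hangs into the lane and presses 2.5 to 5 N on what slides under it.
- bridge_edge (a point): Middle of the lower front edge of the bridge that crosses the lane, 30 mm above the table. From here the bridge reaches 42 mm forward (jig +x, +20 to +62 mm); its top is 50 mm above the table, the brass drill bush 55 mm. Axes as the jig's.
- carrier: Loose blue plastic label carrier, 120 (x) x 74 x 10 mm, 0.12 kg, smooth (friction about 0.35). Origin at the centre of its underside; +x towards the bridge. Starts on the sprung bed in the lane, top 36 mm above the table: 6 mm too high for the bridge, front edge 4 to 16 mm short of it. Home: front edge at the end stop, origin at jig x = +5 mm; released there, its top is clamped at 30 mm.
- finger_spot (a point): Point on the carrier's top face where the fingertips press, in a dark flat patch 50 mm long and 56 mm wide (carrier x -56 to -6 mm). 16 mm ahead of it is the rear face of a finger rib across the carrier, 6 mm high, 5 mm thick, to push forward against; at home the rib stays 10 mm short of the bridge. Axes as the carrier's.
- stop_face (a point): Middle of the upper part of the jig's end stop face, which the carrier's front edge must meet (jig x = +65 mm), 30 mm above the table. Axes as the jig's.
- bed (a joint): Sprung steel bed under the carrier: how far it is pressed down, m; 0 at rest, 0.012 at its lower stop. It stays level, begins to sink at about 5 N and takes 0.9 N more per mm: 6 mm (10 N) only just clears the bridge, 8 to 10 mm is comfortable. While sliding, the leaf spring helps press; the forward push takes 6 to 8 N. The jig must not be forced: 50 N is far too much.
- leaf (a joint): Drag leaf spring under the bridge: lift angle in rad; 0 hanging free, about 0.24 when the home carrier is released and clamped under it.
- stapler: Blue desk stapler, 145 mm long, loose bystander: leave it alone. Origin at the centre of its underside.
- ribbon_pink: Spool of pink ribbon, 90 mm across, 28 mm high, loose bystander: leave it alone. Origin at the centre of its underside.
- ribbon_gold: Spool of gold ribbon, 65 mm across, 16 mm high, loose bystander: leave it alone. Origin at the centre of its underside.
- ribbon_green: Spool of green ribbon, 83 mm across, 40 mm high, loose bystander: leave it alone. Origin at the centre of its underside.

How it is judged:
By the outcome, as a careful person would: the job done as asked, in the order asked, and still so for the second after the job is handed in, with the robot touching nothing.
It also fails if it takes over 35 s, if anything falls off the work surface, if the arm or the gripper's body presses on something with over 40 N, if the wrist force passes 120 N, or if a joint passes its speed limit or range.

## Working session

There is one attempt and no reset: what is moved stays moved. The work goes in short steps, Python scripts to look and compute and a shell command to move; the robot and the scene stay as the last step left them, time stands still between calls to the robot, and variables do not carry over. Pictures are saved under pics/ and viewed, and the job is handed in when it is done.

```bash
ls; mkdir -p pics; cat > h.py <<'E'
import numpy as np,cv2
from workcell import env
def snap(c,n):
    f=env.grab_frame(c); cv2.imwrite('pics/'+n,f[:,:,::-1]); return f
E
python3 - <<'E'
from h import *
s=env.state();print({k:np.round(v,3).tolist() for k,v in s.items()})
for c in['scene','top']:
    snap(c,c+'0.png'); i=env.camera_info(c);print(c,i)
    for l in ['carrier','jig','finger_spot','bridge_edge']:
        for d in env.masks_of(c,l)[:2]:print(l,d['p'],d['location'],d['region'].sum())
print(env.camera_info('wrist'))
E
```

```text
pics
{'time_s': 0.0, 'qpos': [-64.455, 18.353, 89.708, -0.001, 72.044, -1.147], 'qvel': [-0.029, -0.101, -0.034, -0.044, -0.03, -0.061], 'effort': [-0.002, -41.247, -23.198, 0.072, 0.046, -0.0], 'ee_pos': [258.045, -513.265, 213.097], 'ee_rot': [-90.105, 0.001, -153.307], 'force': [0.247, 0.292, 0.789], 'torque': [-0.012, 0.034, 0.012], 'gripper_width': 91.204}
scene {'fx': 487.1220999191268, 'fy': 487.1220999191268, 'cx': 318.71714192934655, 'cy': 190.0876631098547, 'camera_from_world': array([[-8.46876608e-01, -5.31722963e-01,  8.40838547e-03,
         5.53051057e+02],
       [-4.20897167e-01,  6.60532425e-01, -6.21725414e-01,
         2.55752399e+02],
       [ 3.25031668e-01, -5.30063775e-01, -7.83190149e-01,
         9.71154214e+02],
       [ 0.00000000e+00,  0.00000000e+00,  0.00000000e+00,
         1.00000000e+00]])}
carrier 0.77 [313.4, 282.9] 2050
jig 0.8 [293.1, 287.9] 3616
finger_spot 0.73 [316.0, 286.6] 2078
bridge_edge 0.92 [290.0, 269.4] 3376
bridge_edge 0.74 [326.9, 176.9] 1178
top {'fx': 503.4859507974471, 'fy': 503.4859507974471, 'cx': 324.2599731259569, 'cy': 205.499
[... 265 characters left out ...]
       1.41633741e+03],
       [ 0.00000000e+00,  0.00000000e+00,  0.00000000e+00,
         1.00000000e+00]])}
carrier 0.86 [252.3, 240.8] 1134
jig 0.66 [260.5, 217.8] 1877
finger_spot 0.61 [255.5, 239.6] 1133
bridge_edge 0.68 [261.2, 214.3] 1879
{'fx': 330.47769804213993, 'fy': 330.47769804213993, 'cx': 320.8521152230367, 'cy': 195.9056573264217, 'mount': array([[-8.84938417e-05,  9.61071905e-01,  2.76298363e-01,
        -7.82166168e+01],
       [ 1.10659695e-03, -2.76298101e-01,  9.61071347e-01,
        -1.70327327e+02],
       [ 9.99999384e-01,  3.90799821e-04, -1.03906856e-03,
         3.56599740e-01],
       [ 0.00000000e+00,  0.00000000e+00,  0.00000000e+00,
         1.00000000e+00]])}
```

View pics/scene0.png

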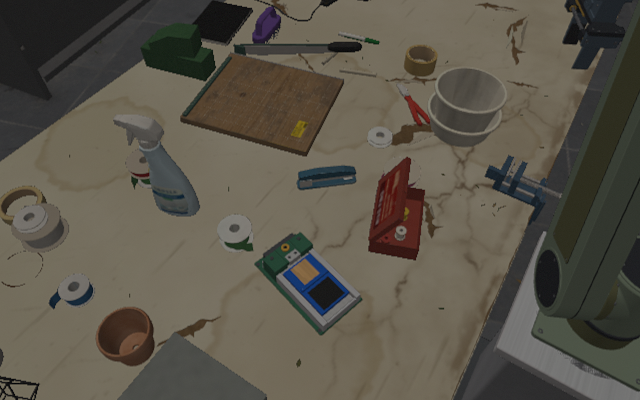

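View pics/top0.png

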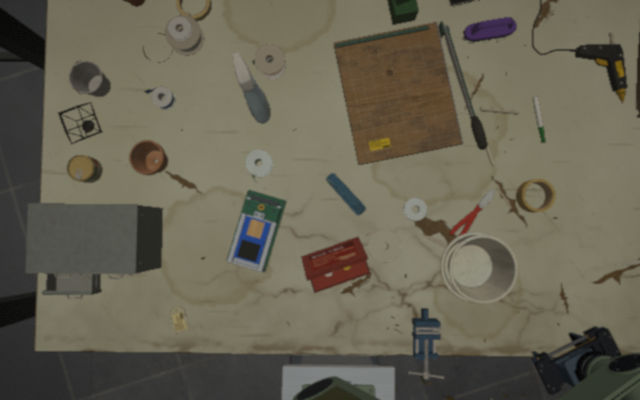

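```bash
python3 - <<'E'
import cv2
a=cv2.imread('pics/scene0.png')[220:340,220:380];cv2.imwrite('pics/sc.png',cv2.resize(a,None,fx=5,fy=5,interpolation=cv2.INTER_CUBIC))
a=cv2.imread('pics/top0.png')[170:290,190:320];cv2.imwrite('pics/tc.png',cv2.resize(a,None,fx=5,fy=5,interpolation=cv2.INTER_CUBIC))
E
```

```text
(no output)
```

View pics/sc.png

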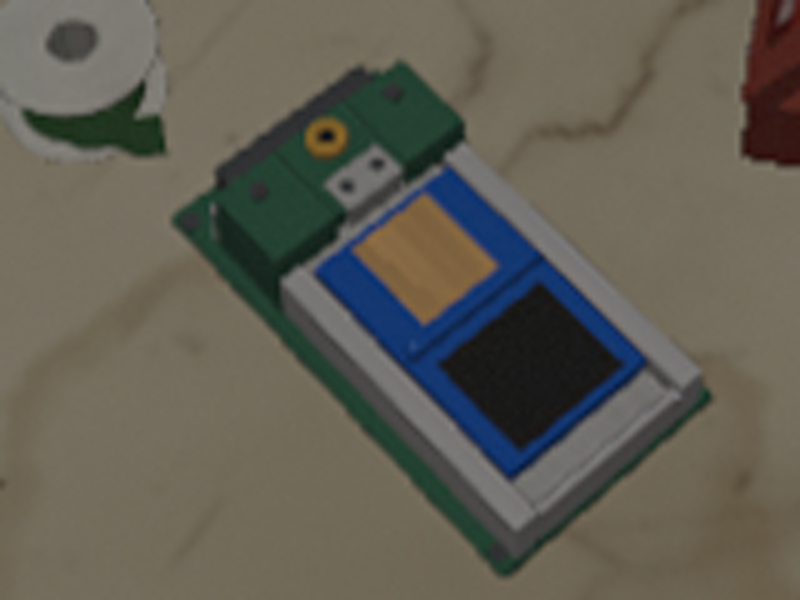

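View pics/tc.png

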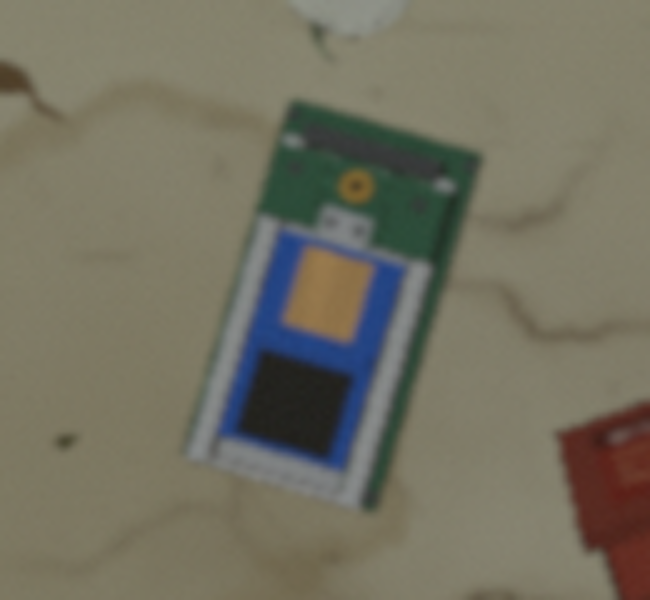

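```bash
cat >> h.py <<'E'
def ray(c,uv,z,T=None):
    i=env.camera_info(c)
    if T is None: T=np.linalg.inv(i['camera_from_world'])
    d=T[:3,:3]@np.array([(uv[0]-i['cx'])/i['fx'],(uv[1]-i['cy'])/i['fy'],1]);o=T[:3,3]
    return o+d*(z-o[2])/d[2]
E
python3 - <<'E'
from h import *
def q(c,pts,z,off):
    P=np.array([ray(c,np.array(p)/5+off,z)[:2] for p in pts]);print(c,z,P.round(1).tolist(),'mean',P.mean(0).round(1))
    return P
so=np.array([219.6,219.6]);to=np.array([189.6,169.6])
q('scene',[(440,360),(540,283),(620,362),(520,450)],36,so)
q('top',[(262,350),(352,375),(333,460),(237,432)],36,to)
P=q('scene',[(512,475),(645,362),(445,165),(315,268)],36,so)  # blue corners rear-left, rear-right...
q('top',[(220,435),(340,468),(407,262),(278,230)],36,to)
# rails tops z34: left rail outer edge near end / at bridge
A=q('scene',[(515,530),(283,285)],34,so);d=A[1]-A[0];print(np.degrees(np.arctan2(d[1],d[0])))
A=q('scene',[(702,380),(465,148)],34,so);d=A[1]-A[0];print(np.degrees(np.arctan2(d[1],d[0])))
A=q('top',[(186,456),(262,218)],34,to);d=A[1]-A[0];print(np.degrees(np.arctan2(d[1],d[0])))
A=q('top',[(360,505),(432,262)],34,to);d=A[1]-A[0];print(np.degrees(np.arctan2(d[1],d[0])))
q('scene',[(326,137)],55,so);q('top',[(356,186)],55,to)
E
```

```text
scene 36 [[507.4, 273.8], [491.9, 223.5], [446.9, 236.4], [460.7, 289.2]] mean [476.7 255.7]
top 36 [[507.5, 271.4], [494.1, 221.0], [446.7, 230.8], [461.8, 284.6]] mean [477.5 251.9]
scene 36 [[457.9, 299.5], [438.5, 231.1], [554.2, 197.7], [572.5, 266.6]] mean [505.8 248.7]
top 36 [[460.0, 294.0], [442.3, 226.8], [557.4, 191.2], [574.6, 263.6]] mean [508.6 243.9]
scene 34 [[445.7, 316.9], [579.7, 279.1]] mean [512.7 298. ]
-15.779791554015096
scene 34 [[416.1, 224.9], [552.3, 185.2]] mean [484.2 205.1]
-16.240964827931826
top 34 [[448.0, 313.1], [581.2, 273.0]] mean [514.6 293.1]
-16.755086578019796
top 34 [[421.8, 215.6], [557.5, 177.4]] mean [489.6 196.5]
-15.724836916832388
scene 55 [[596.6, 222.3]] mean [596.6 222.3]
top 55 [[598.8, 217.9]] mean [598.8 217.9]
```

The pictures show the jig at top px (256,230) and scene px (308,282). Its bridge end points away from the robot, and the blue carrier sits just short of the bridge. The dark patch centre from the two views is about (477, 254), and the jig yaw is about -16°. Next I lift, shut the fingers and go over the jig.

```bash
python3 -m handwheel '[[0,[0,-40,0],[0,0,0]],[0,[0,-40,0],[0,0,0]],[0,[-27,0,-29],[0,0,0]],[0,[-27,0,-29],[0,0,0]],[0,[-27,0,-29],[0,0,0]],[0,[-27,0,-29],[0,0,0]],[0,[-27,0,-29],[0,0,0]],[0,[-27,0,-29],[0,0,0]],[0,[-27,0,-29],[0,0,0]],[0,[-27,0,-29],[0,0,0]]]' 30
python3 -m handwheel '[[0,[-27,0,-29],[0,0,0]],[0,[-27,0,-29],[0,0,0]],[0,[-27,0,-29],[0,0,0]],[0,[-27,0,-29],[0,0,0]],[0,[-27,0,-29],[0,0,0]],[0,[-27,0,-29],[0,0,0]],[0,[-27,0,-29],[0,0,0]],[0,[-27,0,-29],[0,0,0]],[0,[-27,0,-29],[0,0,0]],[0,[-27,0,-29],[0,0,0]]]'
python3 -m handwheel '[[0,[-27,0,-29],[0,-7,0]],[0,[-27,0,-29],[0,-7,0]],[0,[0,0,0],[0,-7,0]],[0,[0,0,0],[0,-7,0]],[0,[0,0,0],[0,-7,0]],[0,[0,0,0],[0,-7,0]],[0,[0,0,0],[0,-7,0]],[0,[0,0,0],[0,-7,0]],[0,[0,0,0],[0,-7,0]],[0,[0,0,0],[0,-7,0]]]'
```

```text
time_s: 1.33
ee_pos: [347.0, -207.6, 294.2]
ee_rot: [-90.0, 0.0, -153.4]
force: [1.5, 0.3, 0.4]
gripper_width: 27.9
time_s: 2.17
ee_pos: [458.1, 173.0, 294.1]
ee_rot: [-90.0, 0.0, -153.3]
force: [1.0, 0.3, -0.3]
gripper_width: 0.5
time_s: 3.0
ee_pos: [475.5, 248.1, 293.9]
ee_rot: [-90.0, -0.0, -83.0]
force: [0.6, 0.5, 0.6]
gripper_width: 0.7
```

```bash
python3 -m handwheel '[[0,[0,12,0],[0,-7,0]],[0,[0,12,0],[0,-7,0]],[0,[0,12,0],[0,-7,0]],[0,[0,12,0],[0,-7,0]],[0,[0,12,0],[0,-7,0]],[0,[0,12,0],[0,-7,0]],[0,[0,12,0],[0,-7,0]],[0,[0,12,0],[0,-7,0]],[0,[0,12,0],[0,-7,0]],[0,[0,12,0],[0,-4,0]]]'
python3 - <<'E'
from h import *
s=env.state();print(s['ee_pos'],s['ee_rot'])
f=snap('wrist','w1.png')
for l in ['carrier','finger_spot']:
    for d in env.masks_of('wrist',l)[:2]:print(l,d['p'],d['location'],d['region'].sum())
E
```

```text
time_s: 3.83
ee_pos: [475.5, 248.0, 173.4]
ee_rot: [-90.0, -0.0, -16.0]
force: [-0.5, 0.1, 0.3]
gripper_width: 0.3
[475.51609194 248.04124798 173.41912964] [-8.99971576e+01 -1.19757609e-02 -1.60130448e+01]
carrier 0.74 [326.9, 190.5] 5855
finger_spot 0.72 [328.3, 193.0] 5826
```

View pics/w1.png

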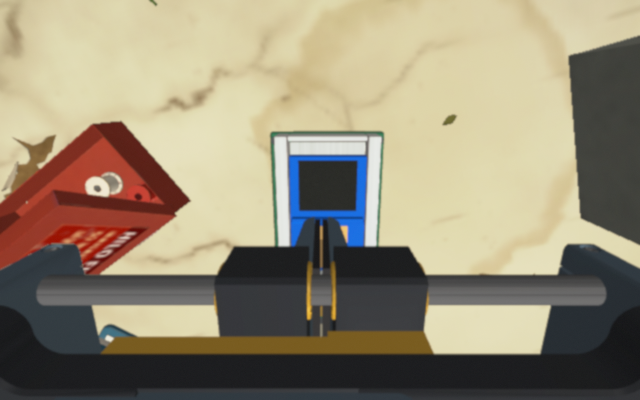

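The wrist view shows the dark patch at px (299–356, 161–212), with the rib line at about row 216. The shut fingertips are at about (322, 222).

```bash
cat >> h.py <<'E'
from scipy.spatial.transform import Rotation as Ro
def wT(s):
    T=np.eye(4);T[:3,:3]=Ro.from_euler('xyz',s['ee_rot'],degrees=True).as_matrix();T[:3,3]=s['ee_pos'];return T@env.camera_info('wrist')['mount']
E
python3 - <<'E'
from h import *
s=env.state();T=wT(s)
a=cv2.imread('pics/w1.png')[120:260,250:400];cv2.imwrite('pics/w1c.png',cv2.resize(a,None,fx=4,fy=4,interpolation=cv2.INTER_CUBIC))
R=Ro.from_euler('z',-16,degrees=True).as_matrix()
def show(n,uv,z):
    p=ray('wrist',uv,z,T);print(n,p.round(1),'tool-rel jig axes',(R.T@(p-s['ee_pos'])).round(1))
for uv in [(299,161),(356,161),(356,212),(298,212)]:show('patch',uv,36)
for uv in [(288,155),(365,155)]:show('carrier rear',uv,36)
for uv in [(271,134),(383,134)]:show('base rear',uv,10)
E
```

```text
patch [446.2 234.8  36. ] tool-rel jig axes [ -24.2  -20.5 -137.4]
patch [461.3 286.2  36. ] tool-rel jig axes [ -23.8   33.1 -137.4]
patch [510.2 273.3  36. ] tool-rel jig axes [  26.8   34.2 -137.4]
patch [494.1 218.6  36. ] tool-rel jig axes [  26.4  -22.8 -137.4]
carrier rear [437.8 226.6  36. ] tool-rel jig axes [ -29.9  -30.7 -137.4]
carrier rear [458.2 295.7  36. ] tool-rel jig axes [ -29.4   41.4 -137.4]
base rear [416.2 213.2  10. ] tool-rel jig axes [ -47.   -49.5 -163.4]
base rear [447.8 320.3  10. ] tool-rel jig axes [ -46.2   62.1 -163.4]
```

View pics/w1c.png

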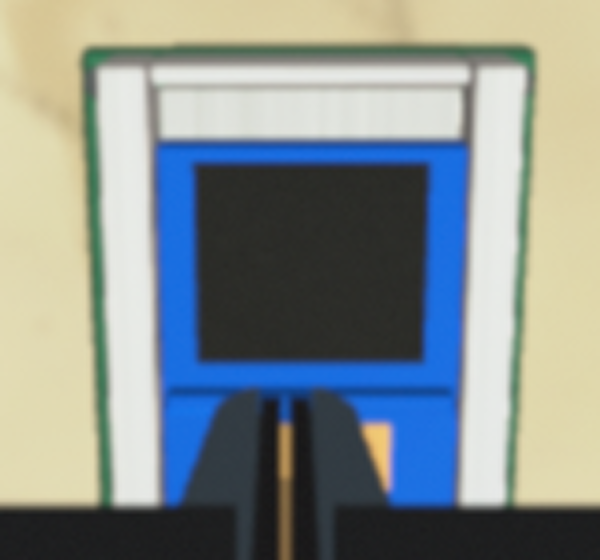

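```bash
python3 -m handwheel '[[0,[2,13,1],[0,0,0]],[0,[2,13,1],[0,0,0]],[0,[2,13,1],[0,0,0]],[0,[2,13,1],[0,0,0]],[0,[2,13,1],[0,0,0]],[0,[2,13,1],[0,0,0]],[0,[0,13,0],[0,0,0]],[0,[0,13,0],[0,0,0]],[0,[0,12,0],[0,0,0]],[0,[0,6,0],[0,0,0]]]' 40
python3 - <<'E'
from h import *
s=env.state();print(s['ee_pos'],s['ee_rot'],s['force'])
f=snap('wrist','w2.png');g=snap('scene','s2.png')
a=f[120:260,250:400,::-1];b=g[220:340,220:380,::-1]
cv2.imwrite('pics/c2.png',np.hstack([cv2.resize(a,(400,373),interpolation=2),cv2.resize(b,(400,373),interpolation=2)]))
E
```

```text
time_s: 4.82
ee_pos: [488.8, 250.5, 51.6]
ee_rot: [-90.0, 0.0, -16.4]
force: [0.4, -0.3, -0.3]
gripper_width: 0.4
[488.83804108 250.48238673  51.56287606] [-9.00119834e+01  8.20592551e-03 -1.64111356e+01] [ 0.4181368  -0.25310774 -0.30242915]
```

View pics/c2.png

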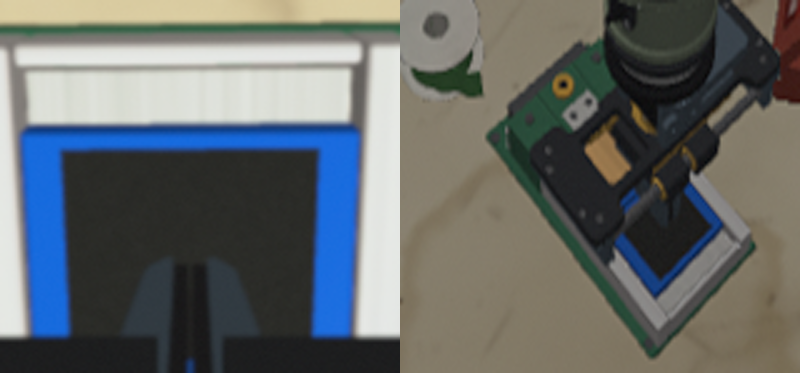

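```bash
python3 -m handwheel '[[0,[0,3,0],[0,0,0]],[0,[0,3,0],[0,0,0]],[0,[0,3,0],[0,0,0]],[0,[0,2,0],[0,0,0]],[0,[0,2,0],[0,0,0]],[0,[0,2,0],[0,0,0]],[0,[0,2,0],[0,0,0]],[0,[0,1,0],[0,0,0]],[0,[0,0,0],[0,0,0]],[0,[0,0,0],[0,0,0]]]'
```

```text
time_s: 5.75
ee_pos: [488.8, 250.5, 34.6]
ee_rot: [-90.0, -0.0, -16.3]
force: [-1.7, -0.4, 7.0]
gripper_width: 0.6
```

```bash
python3 -m handwheel '[[0,[0,1,0],[0,0,0]],[0,[0,1,0],[0,0,0]],[0,[0,1,0],[0,0,0]],[0,[0,1,0],[0,0,0]],[0,[0,1,0],[0,0,0]],[0,[0,1,0],[0,0,0]],[0,[0,1,0],[0,0,0]],[0,[0,1,0],[0,0,0]],[0,[0,0,0],[0,0,0]],[0,[0,0,0],[0,0,0]]]'
python3 - <<'E'
from h import *
s=env.state();print(s['ee_pos'],s['ee_rot'],s['force'])
f=snap('wrist','w3.png');g=snap('scene','s3.png')
a=f[120:260,250:400,::-1];b=g[220:340,220:380,::-1]
cv2.imwrite('pics/c3.png',np.hstack([cv2.resize(a,(400,373),interpolation=2),cv2.resize(b,(400,373),interpolation=2)]))
E
```

```text
time_s: 6.58
ee_pos: [488.8, 250.5, 27.5]
ee_rot: [-90.0, -0.0, -16.3]
force: [-3.1, -1.8, 13.2]
gripper_width: 0.5
[488.78556755 250.47362783  27.53891839] [-8.99774654e+01 -3.21419007e-02 -1.63142984e+01] [-3.06606759 -1.82905796 13.15805894]
```

View pics/c3.png

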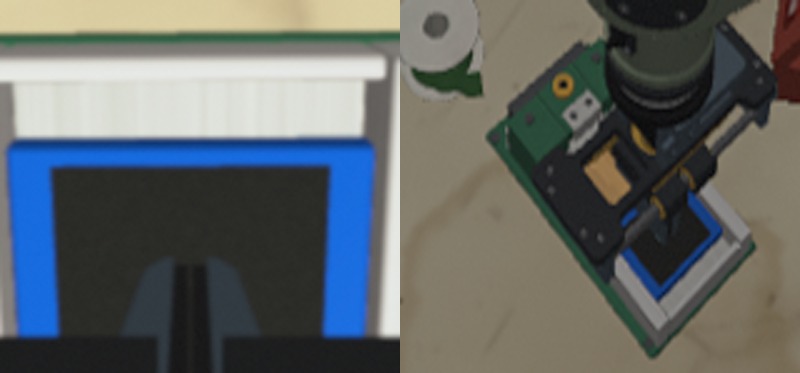

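```bash
python3 -m handwheel '[[0,[1,0,0],[0,0,0]],[0,[2,0,0],[0,0,0]],[0,[2,0,0],[0,0,0]],[0,[2,0,0],[0,0,0]],[0,[2,0,0],[0,0,0]],[0,[2,0,0],[0,0,0]],[0,[2,0,0],[0,0,0]],[0,[2,0,0],[0,0,0]],[0,[2,0,0],[0,0,0]],[0,[1,0,0],[0,0,0]]]'
python3 - <<'E'
from h import *
s=env.state();print(s['ee_pos'],s['ee_rot'],s['force'])
f=snap('wrist','w4.png');g=snap('scene','s4.png')
a=f[120:260,250:400,::-1];b=g[220:340,220:380,::-1]
cv2.imwrite('pics/c4.png',np.hstack([cv2.resize(a,(400,373),interpolation=2),cv2.resize(b,(400,373),interpolation=2)]))
E
```

```text
time_s: 7.52
ee_pos: [505.8, 246.2, 27.6]
ee_rot: [-89.9, 0.0, -16.4]
force: [-4.5, 0.6, 13.9]
gripper_width: 0.7
[505.81680234 246.17430066  27.64826538] [-8.99127686e+01  2.11625932e-02 -1.63549624e+01] [-4.49451891  0.60744568 13.93538769]
```

View pics/c4.png

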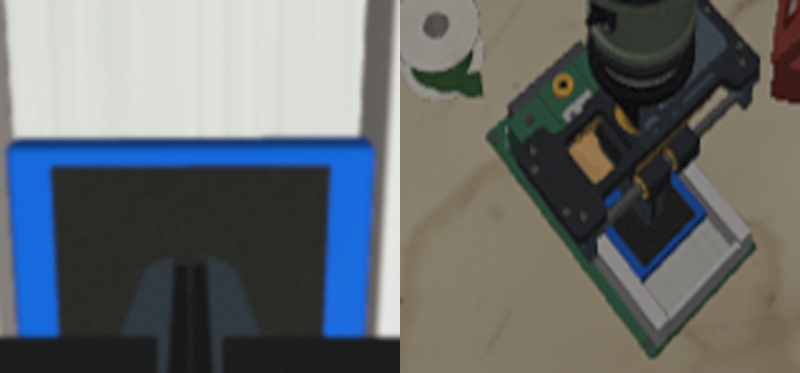

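The carrier moves with the fingers and is sinking clear of the bridge, with its rear edge still at row 140 of the crop. I keep going.

```bash
python3 -m handwheel '[[0,[1,0,0],[0,0,0]],[0,[2,0,0],[0,0,0]],[0,[2,0,0],[0,0,0]],[0,[2,0,0],[0,0,0]],[0,[2,0,0],[0,0,0]],[0,[2,0,0],[0,0,0]],[0,[2,0,0],[0,0,0]],[0,[2,0,0],[0,0,0]],[0,[2,0,0],[0,0,0]],[0,[2,0,0],[0,0,0]]]'
python3 - <<'E'
from h import *
s=env.state();print(s['ee_pos'],s['ee_rot'],s['force'])
f=snap('wrist','w5.png')
E
python3 -m handwheel '[[0,[1,0,0],[0,0,0]],[0,[2,0,0],[0,0,0]],[0,[2,0,0],[0,0,0]],[0,[2,0,0],[0,0,0]],[0,[1,0,0],[0,0,0]],[0,[1,0,0],[0,0,0]],[0,[1,0,0],[0,0,0]],[0,[1,0,0],[0,0,0]],[0,[1,0,0],[0,0,0]],[0,[0,0,0],[0,0,0]]]'
python3 - <<'E'
from h import *
s=env.state();print(s['ee_pos'],s['ee_rot'],s['force'])
f=snap('wrist','w6.png');g=snap('scene','s6.png')
a=f[120:260,250:400,::-1];b=g[220:340,220:380,::-1]
cv2.imwrite('pics/c6.png',np.hstack([cv2.resize(a,(400,373),interpolation=2),cv2.resize(b,(400,373),interpolation=2)]))
E
```

```text
time_s: 8.45
ee_pos: [522.1, 240.7, 26.9]
ee_rot: [-90.0, 0.2, -16.4]
force: [-7.4, 2.8, 10.3]
gripper_width: -0.2
[522.0841301  240.72291748  26.9099419 ] [-90.01791819   0.23429506 -16.3683647 ] [-7.42886429  2.80556321 10.31832083]
time_s: 9.33
ee_pos: [534.3, 237.2, 27.0]
ee_rot: [-90.0, 0.2, -16.4]
force: [-5.8, 2.2, 10.4]
gripper_width: 0.2
[534.31674515 237.24626455  26.98640134] [-89.99934318   0.15417918 -16.35455508] [-5.76316132  2.15251492 10.40609739]
```

View pics/c6.png

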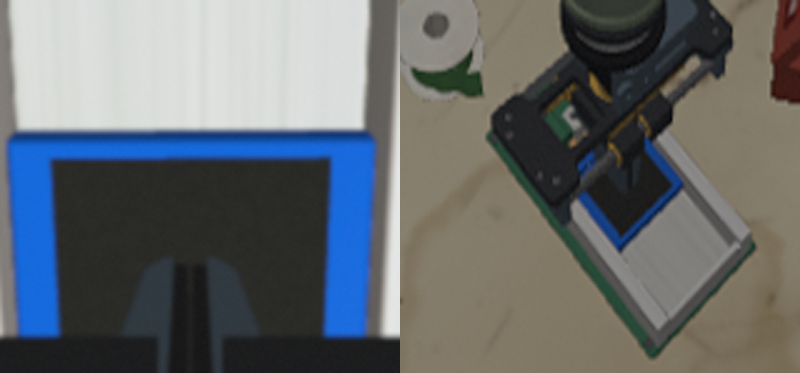

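```bash
python3 -m handwheel '[[0,[1,0,0],[0,0,0]],[0,[1,0,0],[0,0,0]],[0,[1,0,0],[0,0,0]],[0,[1,0,0],[0,0,0]],[0,[1,0,0],[0,0,0]],[0,[1,0,0],[0,0,0]],[0,[1,0,0],[0,0,0]],[0,[0,0,0],[0,0,0]],[0,[0,0,0],[0,0,0]],[0,[0,0,0],[0,0,0]]]'
python3 -m handwheel '[[0,[1,0,0],[0,0,0]],[0,[0,0,0],[0,0,0]],[0,[1,0,0],[0,0,0]],[0,[0,0,0],[0,0,0]],[0,[1,0,0],[0,0,0]],[0,[0,0,0],[0,0,0]],[0,[0,0,0],[0,0,0]],[0,[0,0,0],[0,0,0]],[0,[0,0,0],[0,0,0]],[0,[0,0,0],[0,0,0]]]'
python3 - <<'E'
from h import *
s=env.state();print(s['ee_pos'],s['ee_rot'],s['force'])
f=snap('wrist','w7.png');g=snap('scene','s7.png')
a=f[120:260,250:400,::-1];b=g[220:340,220:380,::-1]
cv2.imwrite('pics/c7.png',np.hstack([cv2.resize(a,(400,373),interpolation=2),cv2.resize(b,(400,373),interpolation=2)]))
E
```

```text
time_s: 10.27
ee_pos: [538.3, 236.0, 26.8]
ee_rot: [-90.1, 0.5, -16.4]
force: [-11.6, 4.6, 12.2]
gripper_width: 0.2
time_s: 11.1
ee_pos: [538.4, 235.9, 26.6]
ee_rot: [-90.1, 0.8, -16.5]
force: [-17.3, 8.5, 16.2]
gripper_width: 0.5
[538.40303217 235.87828896  26.64061112] [-90.1026312    0.77436083 -16.45199343] [-17.32122642   8.46817282  16.15092242]
```

View pics/c7.png

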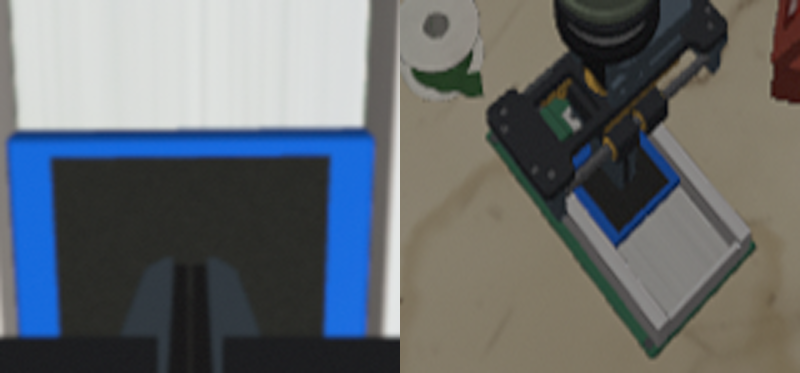

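The carrier stops at TCP (538.4, 235.9) with about 19 N forward force. Before releasing I check whether this is the end stop or a jam, by overlaying the geometry that "home" predicts.

```bash
python3 - <<'E'
from h import *
def proj(c,p):
    i=env.camera_info(c);q=i['camera_from_world']@np.append(p,1);return np.array([i['fx']*q[0]/q[2]+i['cx'],i['fy']*q[1]/q[2]+i['cy']])
yaw=np.radians(-16.4);ex=np.array([np.cos(yaw),np.sin(yaw)]);ey=np.array([-ex[1],ex[0]])
tcp=np.array([538.4,235.9]); O=tcp+ex*(16-5)   # rib rear = tcp+16 = jig 5 -> origin = +11
print('jig origin if home',O)
def draw(c,src,off,siz,sh,out):
    im=cv2.imread(src);x0,y0=off;w,h=siz
    im=cv2.resize(im[y0:y0+h,x0:x0+w],None,fx=5,fy=5,interpolation=2)
    def L(a,b,col):
        P=[((proj(c,np.append(O+ex*q[0]+ey*q[1],q[2]))+sh-off+.5)*5).astype(int) for q in(a,b)]
        cv2.line(im,tuple(map(int,P[0])),tuple(map(int,P[1])),col,1,cv2.LINE_AA)
    L((20,-38,30),(20,38,30),(0,255,255)) # bridge lower edge
    L((20,-58,50),(20,58,50),(0,0,255)); L((62,-58,50),(62,58,50),(0,0,255))
    for s in(-1,1): L((-107,s*38,34),(20,s*38,34),(255,0,255)); L((-107,58*s,0),(107,58*s,0),(0,255,0))
    L((-107,-58,0),(-107,58,0),(0,255,0));L((107,-58,0),(107,58,0),(0,255,0))
    L((-55,-37,27),(-55,37,27),(255,255,0))
    cv2.imwrite(out,im)
z=np.zeros(2)
draw('scene','pics/scene0.png',(220,220),(160,120),z,'pics/o1.png')
draw('scene','pics/s7.png',(220,220),(160,120),z,'pics/o2.png')
draw('top','pics/top0.png',(190,170),(130,120),z,'pics/o3.png')
E
```

```text
jig origin if home [548.95245372 232.79424397]
```

View pics/o1.png

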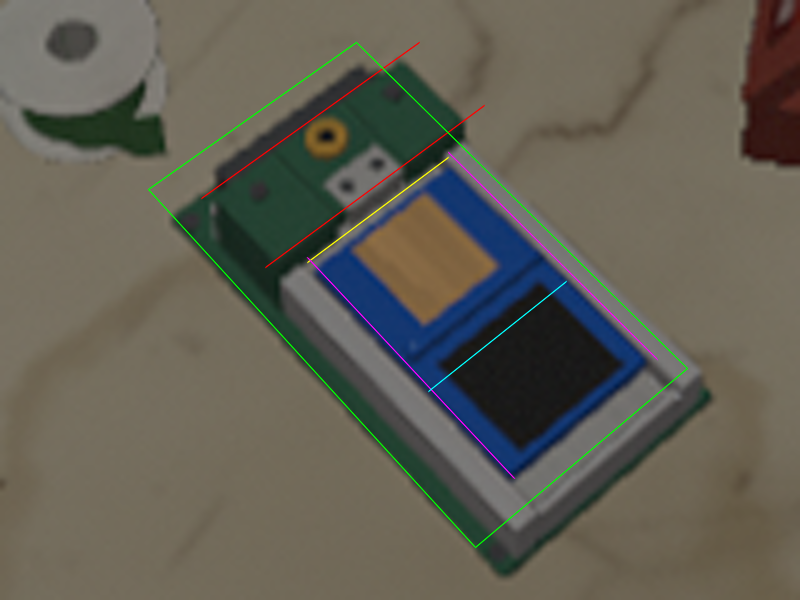

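View pics/o2.png

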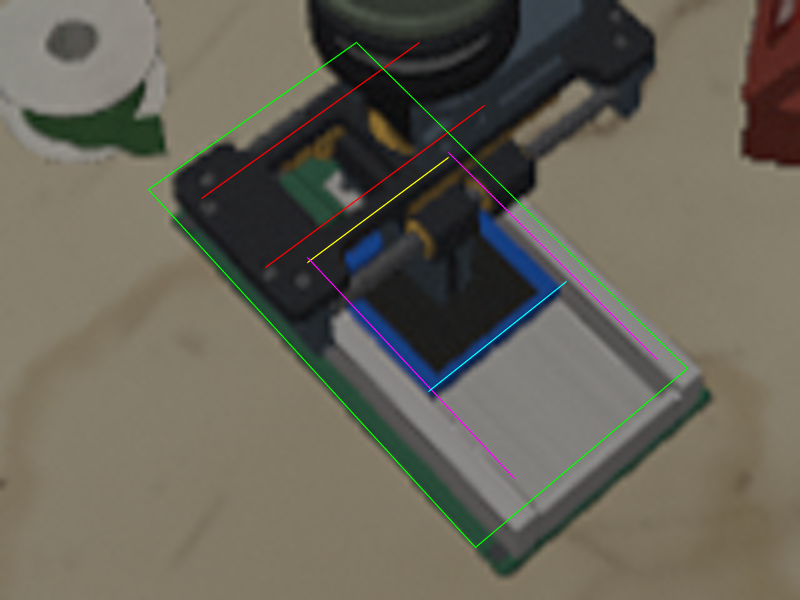

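View pics/o3.png

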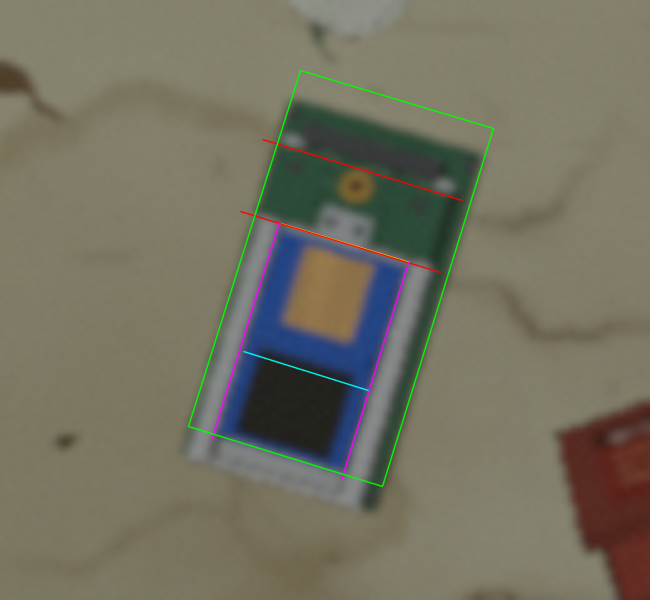

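```bash
python3 - <<'E'
from h import *
def proj(c,p):
    i=env.camera_info(c);q=i['camera_from_world']@np.append(p,1);return np.array([i['fx']*q[0]/q[2]+i['cx'],i['fy']*q[1]/q[2]+i['cy']])
yaw=np.radians(-16.4);ex=np.array([np.cos(yaw),np.sin(yaw)]);ey=np.array([-ex[1],ex[0]])
O=np.array([549,232.8]);off=np.array([250,228])
src=cv2.imread('pics/scene0.png')[228:288,250:318]
src=cv2.convertScaleAbs(src,alpha=1.6)
ims=[]
for k in (None,0,8):
    im=cv2.resize(src,None,fx=6,fy=6,interpolation=2)
    if k is not None:
        for a,b,col in [((20,-38,30),(20,38,30),(0,255,255)),((20,-50,50),(20,50,50),(0,0,255)),((62,-50,50),(62,50,50),(0,0,255)),((65,-30,30),(65,30,30),(255,255,0)),((20,-38,34),(20,-38,50),(255,0,255)),((20,38,34),(20,38,50),(255,0,255))]:
            P=[tuple(map(int,(proj('scene',np.append(O+ex*(q[0]+k)+ey*q[1],q[2]))-off+.5)*6)) for q in(a,b)]
            cv2.line(im,P[0],P[1],col,1,cv2.LINE_AA)
    ims.append(im)
cv2.imwrite('pics/o4.png',np.vstack([np.hstack(ims[:2])]));cv2.imwrite('pics/o5.png',np.hstack(ims[::2]))
E
```

```text
(no output)
```

View pics/o4.png

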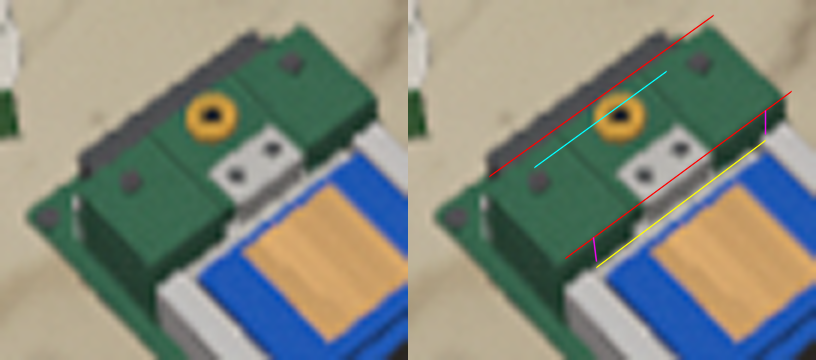

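View pics/o5.png

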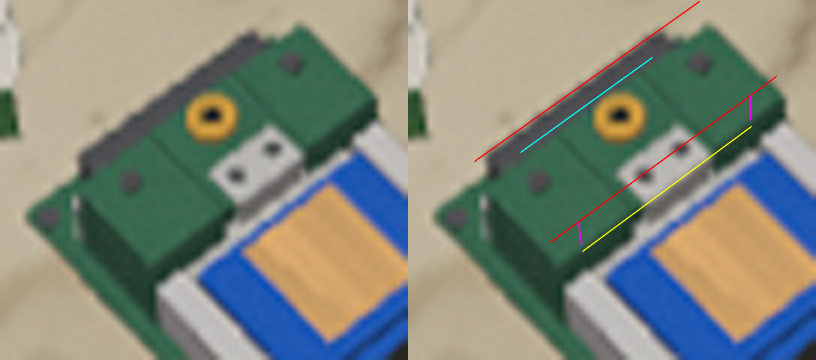

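The home overlay matches the bridge's front edges exactly, while one shifted by 8 mm does not. So the carrier is at the end stop. I ease the forward push first, then lift off.

```bash
python3 -m handwheel '[[0,[-1,0,0],[0,0,0]],[0,[-1,0,0],[0,0,0]],[0,[-1,0,0],[0,0,0]],[0,[-1,0,0],[0,0,0]],[0,[-1,0,0],[0,0,0]],[0,[0,0,0],[0,0,0]],[0,[0,0,0],[0,0,0]],[0,[0,0,0],[0,0,0]],[0,[0,0,0],[0,0,0]],[0,[0,0,0],[0,0,0]]]'
```

```text
time_s: 12.03
ee_pos: [538.3, 235.9, 26.7]
ee_rot: [-90.0, 0.2, -16.4]
force: [-6.6, 2.2, 8.6]
gripper_width: 0.4
```

Still seated, with about 7 N forward. I raise it slowly.

```bash
python3 -m handwheel '[[0,[0,-1,0],[0,0,0]],[0,[0,-1,0],[0,0,0]],[0,[0,-1,0],[0,0,0]],[0,[0,-0.5,0],[0,0,0]],[0,[-0.5,0,0],[0,0,0]],[0,[-0.5,0,0],[0,0,0]],[0,[0,0,0],[0,0,0]],[0,[0,0,0],[0,0,0]],[0,[0,0,0],[0,0,0]],[0,[0,0,0],[0,0,0]]]'
```

```text
time_s: 12.87
ee_pos: [538.2, 236.0, 29.6]
ee_rot: [-90.0, 0.2, -16.3]
force: [-5.2, 2.3, 5.3]
gripper_width: 0.6
```

```bash
python3 -m handwheel '[[0,[0,-0.5,0],[0,0,0]],[0,[0,-0.5,0],[0,0,0]],[0,[0,-0.5,0],[0,0,0]],[0,[-1,-0.5,0],[0,0,0]],[0,[-1,0,0],[0,0,0]],[0,[-1,0,0],[0,0,0]],[0,[-1,0,0],[0,0,0]],[0,[0,0,0],[0,0,0]],[0,[0,0,0],[0,0,0]],[0,[0,0,0],[0,0,0]]]'
```

```text
time_s: 13.7
ee_pos: [536.0, 236.6, 31.5]
ee_rot: [-90.0, -0.0, -16.3]
force: [0.3, 0.2, 0.2]
gripper_width: 0.7
```

Free of contact. I raise straight up.

```bash
python3 -m handwheel '[[0,[0,-2,0],[0,0,0]],[0,[0,-4,0],[0,0,0]],[0,[0,-8,0],[0,0,0]],[0,[0,-15,0],[0,0,0]],[0,[0,-20,0],[0,0,0]],[0,[0,-20,0],[0,0,0]],[0,[0,-20,0],[0,0,0]],[0,[-20,-20,0],[0,0,0]],[0,[-30,-15,0],[0,0,0]],[0,[-30,-10,0],[0,0,0]]]'
python3 - <<'E'
from h import *
s=env.state();print(s['ee_pos'],s['ee_rot'],s['force'])
f=snap('wrist','w9.png');g=snap('scene','s9.png')
a=f[120:260,250:400,::-1];b=g[220:340,220:380,::-1]
cv2.imwrite('pics/c9.png',np.hstack([cv2.resize(a,(400,373),interpolation=2),cv2.resize(b,(400,373),interpolation=2)]))
E
```

```text
time_s: 14.53
ee_pos: [459.3, 259.6, 167.9]
ee_rot: [-89.8, -0.2, -16.4]
force: [0.8, 0.6, -0.0]
gripper_width: 0.2
[459.34467324 259.56199908 167.93578656] [-89.84344968  -0.15834599 -16.40071019] [ 0.77871755  0.63450288 -0.01717181]
```

View pics/c9.png

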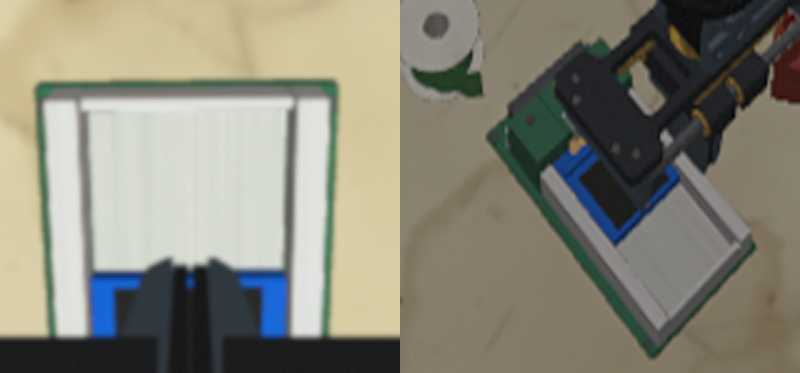

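View pics/s9.png

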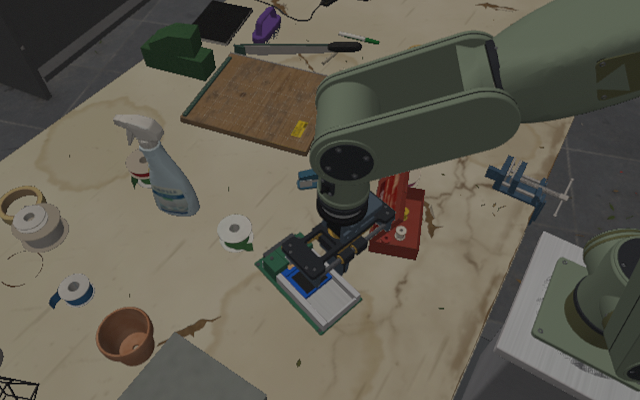

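```bash
python3 -m handwheel '[[0,[0,-30,0],[0,0,0]],[0,[0,-30,0],[0,0,0]],[0,[0,-30,0],[0,0,0]],[0,[0,-25,-25],[0,0,0]],[0,[0,-20,-30],[0,0,0]],[0,[0,0,-35],[0,0,0]],[0,[0,0,-35],[0,0,0]],[0,[0,0,-35],[0,0,0]],[0,[0,0,-20],[0,0,0]],[0,[0,0,0],[0,0,0]]]'
python3 - <<'E'
from h import *
s=env.state();print(s['ee_pos'],s['force'])
f=snap('top','t10.png');g=snap('scene','s10.png')
def proj(c,p):
    i=env.camera_info(c);q=i['camera_from_world']@np.append(p,1);return np.array([i['fx']*q[0]/q[2]+i['cx'],i['fy']*q[1]/q[2]+i['cy']])
yaw=np.radians(-16.4);ex=np.array([np.cos(yaw),np.sin(yaw)]);ey=np.array([-ex[1],ex[0]]);O=np.array([549,232.8])
out=[]
for c,im,off,w in (('top',f,(190,170),(100,100)),('scene',g,(245,225),(120,120))):
    off=np.array(off);im=cv2.resize(im[off[1]:off[1]+w[1],off[0]:off[0]+w[0],::-1],(400,400),interpolation=2)
    k=400/w[0]
    for a,b,z in(((-55,-37),(-55,37),30),((5,-37),(5,37),30)):
        P=[tuple(map(int,(proj(c,np.append(O+ex*q[0]+ey*q[1],z))-off+.5)*k)) for q in(a,b)]
        cv2.line(im,P[0],P[1],(255,255,0),1,cv2.LINE_AA)
    out.append(im)
cv2.imwrite('pics/c10.png',np.hstack(out))
E
```

```text
time_s: 15.47
ee_pos: [407.5, 83.2, 301.2]
ee_rot: [-90.1, -0.1, -16.5]
force: [0.1, -0.3, -1.1]
gripper_width: 0.2
[407.46965439  83.22613749 301.1967838 ] [ 0.06922255 -0.29188442 -1.06198723]
```

View pics/c10.png

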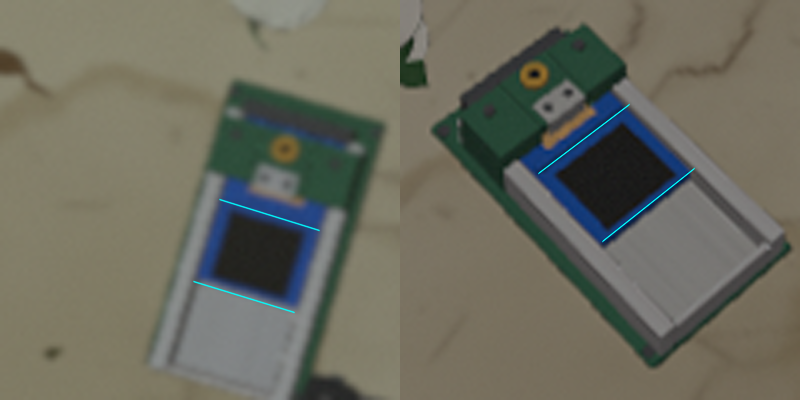

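View pics/s10.png

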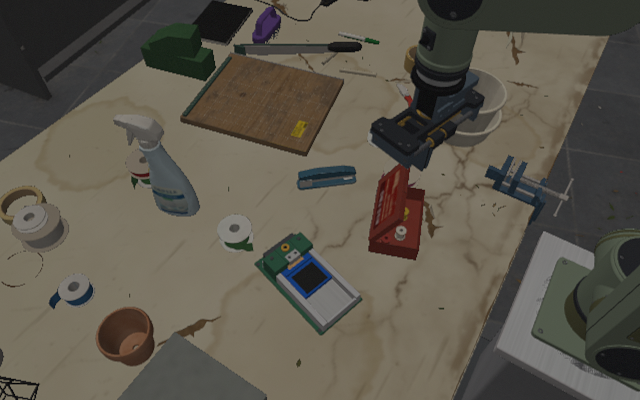

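The carrier's rear edge lies on the home line in both views. In the top view its blue front edge shows behind the bridge, at the dark end stop, around crop px (290,122). The bystanders have not moved.

```bash
python3 -c "
from workcell import env
print(env.job_done())"
```

```text
the job is handed in; nothing more can be done
None
```

The carrier is home under the bridge and clamped there by the bed, and I have handed the job in at about 15.5 s of robot time.

- **Pressing:** with the fingers shut, I pressed on the dark patch to about 8.5 mm of bed travel, at about 13 N.
- **Sliding:** I slid it about 50 mm, kept pressed, with a forward push of about 6 to 8 N. It stopped dead, and the push there reached about 19 N.
- **Releasing:** I eased the push off, lifted slowly until the force read about zero, then raised the arm clear.

**Last checks:**
- **Position:** in the top and scene pictures the carrier's rear edge lies on the predicted home line. Its front edge shows behind the bridge with no visible gap to the end stop.
- **Height:** contact ended at about 30 to 31 mm, which agrees with the clamped height of 30 mm.
- **Bystanders:** those I could see looked unmoved, but I did not measure their positions.
- **Disagreement:** the jig base outline I drew about the assumed origin sat about 14 mm off the picture, because the origin is only near the jig's middle. The bridge edges did match, and I relied on those.
- **Not measured:** I had no direct reading of the bed or leaf joints.

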